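# Push the casting flask through the drying cabinet's flap

## Task

Pick up the steel casting flask and stand it on the drying cabinet's runway, between the rails in front of the hanging flap, and let go of it. Then use the pusher to push it in through the flap until it is wholly inside, keeping it upright and keeping the gripper itself off the flap. Draw the pusher back out so that the flap falls shut, stand the pusher down on the bench or runway outside and let go, leaving the other things where they are.

Things in the scene. Friction and masses are not known exactly. Their poses are not given: they have to be found in the camera images.
- flask: Casting flask: plain steel cylinder filled with white plaster, 46 mm diameter, 38 mm tall, about 0.2 to 0.4 kg, standing upright on the white board. Origin: centre of its underside, z up its axis.
- cabinet: Low white drying cabinet, fixed. Origin: on the bench (z = 0) under the flap, on the centre line; x leads level through the flap into the cabinet, z up. Its floor, 6 mm thick, runs from x = -150 mm (outer end of the open runway) to the back wall at +185 mm. Tunnel 78 mm wide, side walls to z = 76 mm from x = -5 mm on, clear roof (top z = 80 mm) from x = 5 mm; blower housing behind, 125 mm high.
- runway (a point): Point on the runway's floor (z = 6 mm) on its centre line, 70 mm before the flap: a good place for the flask. Axes as the cabinet's. The runway's two rails are 64 mm apart inside, 6 mm thick, their tops 10 mm above this floor.
- flap (a joint): Angle of the steel flap (70 mm wide, 3 mm thick, 30 g), rad: 0 hanging shut, up to 1.5 as its lower edge swings into the cabinet. It hangs freely, swings inwards only and falls shut when nothing props it; the flask props it until its centre is about 75 mm past the gate.
- flap_edge (a point): Middle of the flap's lower edge, 14 mm above the bench when shut, 50 mm below its axle. A lintel bar 10 mm thick (x) spans the gate above the flap, from z = 68 to 76 mm.
- pusher: Pusher, 0.22 kg, loose tool standing on the bench: upright dark wood handle, level aluminium bar, cross head. Origin: under the handle's centre; x leads along the bar to the head, z up. Handle 34 mm along x, 24 mm across y, 100 mm tall; foot 44 mm across, 14 mm high. Bar 14 mm wide, at 10 to 26 mm height.
- pusher_grip (a point): Point on the handle's axis 80 mm above its underside: where to grip it from above, across its 24 mm.
- pusher_face (a point): Centre of the head's front face, 220 mm ahead of the handle's axis, 13 mm above the underside. Axes as the pusher's. Head 44 mm wide (y), 12 mm thick, from 0 to 26 mm height; bar and head share one flat top, so the flap slides along it as the pusher is drawn out.
- board: White ceramic soldering board, 120 x 300 x 12 mm, fixed flat on the bench. Origin: centre of its underside; long side along its y.
- dapping_block: Bystander: brass cube of 44 mm with round dimples, 0.6 kg, on the board. Origin: centre of its underside.
- tool_pot: Bystander: white pot, 72 mm diameter, 85 mm tall, with tools sticking out to about 190 mm. Origin: centre of its underside.
- crucible: Bystander: small dark tapered crucible, 44 mm wide at the top, 30 mm tall. Origin: centre of its underside.
There are look-alikes about, which are no part of the job. What is shaped like the flask but orange or turquoise is not meant.

How it is judged:
By the outcome, as a careful person would: the job done as asked, in the order asked, and still so for the second after the job is handed in, with the robot touching nothing.
It also fails if it takes over 64 s, if anything falls off the work surface, if the arm or the gripper's body presses on something with over 40 N, if the wrist force passes 120 N, or if a joint passes its speed limit or range.

## Robot

A 6-joint arm with a two-finger parallel gripper is mounted at the origin on the work surface. World frame = base frame: x ahead of the robot, y to its left, z up, the work surface at z = 0. Lengths are in mm, angles in degrees, forces in N, time in s.
With the tool pointing down it reaches from about 350 to 850 mm from the base axis. Payload 8.1 kg.
Tool frame: the origin (TCP) lies midway between the tips of the shut fingers; the grasp point (between the pads) lies 19 mm behind it; z points along the fingers, y is the line along which they close (so a half turn about z gives the same grasp; the last joint's range is limited). The gripper opens to 85 mm and grips with 20 to 120 N. Pads are 22 mm wide; open, the fingers measure 114 mm over their backs; the gripper's body (76 mm by 85 mm) begins 54 mm behind the grasp point. The pads swing forward as they close: fully open they stand 13 mm farther back than shut.
Start: joints at [-75.31, 7.471, 85.268, -0, 87.261, -4.893], TCP at [201.13, -565.289, 231.292] pointing down, gripper open.
Joint ranges: [-169.43, 169.43], [-51.17, 129.36], [1.28, 143.12], [-76.62, 256.62], [0, 156.53], [-152.29, 152.29]. Speed limits (degrees/s): [136.94, 136.94, 159.86, 180, 180, 180].

## Interface

Orientations are given as [roll, pitch, yaw] about the fixed x, y, z axes, in that order (R = Rz(yaw) Ry(pitch) Rx(roll)).
In Python, from bench import r gives the robot as it stands.
- The arm moves only by the tool send_rows, never from a script. Its argument "increments" is a list of rows, each a list of 6 numbers: the shift along the tool's x, y, z in mm, then the turn, a rotation vector about the tool's x, y, z in rad. A call has 1 to 5 rows; each row shifts and turns the commanded pose from where the row before left it, along the tool's axes as they then stand; what a row does not reach is not made up. A row lasts 1/8 s, in which the tool goes at most 62.5 mm and 10.7 degrees, less where a joint would pass 70% of its speed; a pose out of reach is approached as far as the arm can. A call is refused whole if a number of a shift passes 62.5 or a number of a turn 0.188, either way. A call with a gripper value outside its range is refused whole. "grip" is the closure, from -1 (fully open) to 1 (shut), set as the call begins (left out, the last holds). The fingers move at their own pace and stop on an object; "grip_force" is the grip in N (left out, the last holds). Time passes only in rows, so rows that do not move let the fingers close. It gives the time, the measured TCP pose, the force, the opening and the grip force at its end, in the units of the state.
- r.sense(): the state, without advancing time (a new reading comes with each control period).
- r.snapshot(name): name is "scene" or "top" or "wrist"; returns a dict with "img" (384x512x3 uint8, blue, green, red), "z_map" (384x512 float32, mm along the optical axis (not along the pixel's ray), 0 where there is no reading), "fx", "fy", "cx", "cy" (pixels), "view" (4x4, takes a point from world to camera coordinates). Camera axes: x right, y down, z forward; pixel columns grow to the right and rows downward; lengths in mm; the calibration is good to about 2 mm. A picture is of the moment at which its call begins.
- r.hand_in(): hands the job in; it is judged then, once.
The state is a dict: "time": time; "joint_pos": joint angles; "qd": joint speeds; "joint_efforts": joint torques, N m; "tool_pos": TCP position; "tcp_rot": TCP orientation; "ft_force": force on the tool from outside, world axes, zero at the start; "wrist_torque": the same for the moment, N m; "finger_gap": finger opening in mm; "grip_force": force on a finger pad.
Only numpy, scipy, OpenCV 4.12 (cv2) and the standard library are available. Lean on these libraries where they do the work, as an engineer would, in place of code of your own. Each camera call takes 0.05 s, during which the arm holds its last target. There are 200 camera calls.

## Working session

There is one attempt and no reset: what is moved stays moved. The work goes in short steps, Python scripts to look and compute and a tool call to move; the robot and the scene stay as the last step left them, time stands still between calls to the robot, and variables do not carry over. Pictures are saved under pics/ and viewed, at most 10 in all, crops included, and the job is handed in when it is done.

Besides the shell and the picture viewer there is one more tool, called after "Request:" as name(argument=value, ...), one argument or row to a line, values as JSON. send_rows: Moves the arm, as the interface text tells. Its arguments: {"type":"object","properties":{"increments":{"type":"array"},"grip":{"type":"number"},"grip_force":{"type":"number"}},"required":["increments"]}

```bash
mkdir -p pics; ls; cat > h.py <<'E'
import numpy as np, cv2
from bench import r
def P(s,m=None):
    "world points of each pixel from depth"
    z=s["z_map"]; v,u=np.mgrid[:384,:512]
    c=np.stack([(u-s["cx"])/s["fx"]*z,(v-s["cy"])/s["fy"]*z,z,np.ones_like(z)],-1)
    w=c@np.linalg.inv(s["view"]).T
    w[z==0]=np.nan
    return w[...,:3]
E
python3 - <<'E'
from h import *
a=r.snapshot("scene");b=r.snapshot("top")
np.savez("s0.npz",a=P(a),b=P(b),ai=a["img"],bi=b["img"])
cv2.imwrite("pics/a.png",cv2.resize(a["img"],(800,600)));cv2.imwrite("pics/b.png",cv2.resize(b["img"],(800,600)))
print(r.sense()); print(b["view"],b["fx"],b["cx"],b["cy"]); print(a["view"],a["fx"])
E
```

```text
pics
{'time': 0.1, 'joint_pos': array([-7.53099640e+01,  7.51066332e+00,  8.53253905e+01,  7.94938698e-04,
        8.72630872e+01, -4.89370115e+00]), 'qd': array([ 0.02039136, -0.03085376, -0.08728774, -0.0293372 , -0.12771329,
       -0.05009288]), 'joint_efforts': array([ 7.68061291e-04, -5.70953500e+01, -5.01940727e+01, -1.11367062e-04,
        8.12692917e-03,  3.26215820e-05]), 'tool_pos': array([ 200.99746834, -564.77911129,  230.32804711]), 'tcp_rot': array([-1.79901288e+02, -9.24852660e-03,  1.95836905e+01]), 'ft_force': array([-0.4431912 , -0.17956999,  0.56121511]), 'wrist_torque': array([ 0.04572762, -0.03485797, -0.00800491]), 'grip_force': 0.0, 'finger_gap': 85.49836267176514}
[[ 1.95458607e-02 -9.99764582e-01 -9.42017926e-03 -2.42004485e+01]
 [-9.94869688e-01 -1.85130458e-02 -9.94563736e-02  5.23057430e+02]
 [ 9.92585636e-02  1.13158112e-02 -9.94997332e-01  1.07345602e+03]
 [ 0.00000000e+00  0.00000000e+00  0.00000000e+00  1.00000000e+00]] 444.23242185621945 248.0591860782403 185.0011739205036
[[-1.49594327e-01  9.88698373e-01  9.85213350e-03  8.49018283e+01]
 [ 7.25413003e-01  1.16518004e-01 -6.78380077e-01 -3.21724923e+02]
 [-6.71861230e-01 -9.43349452e-02 -7.34645088e-01  1.48427142e+03]
 [ 0.00000000e+00  0.00000000e+00  0.00000000e+00  1.00000000e+00]] 445.73437423600745
```

View pics/a.png

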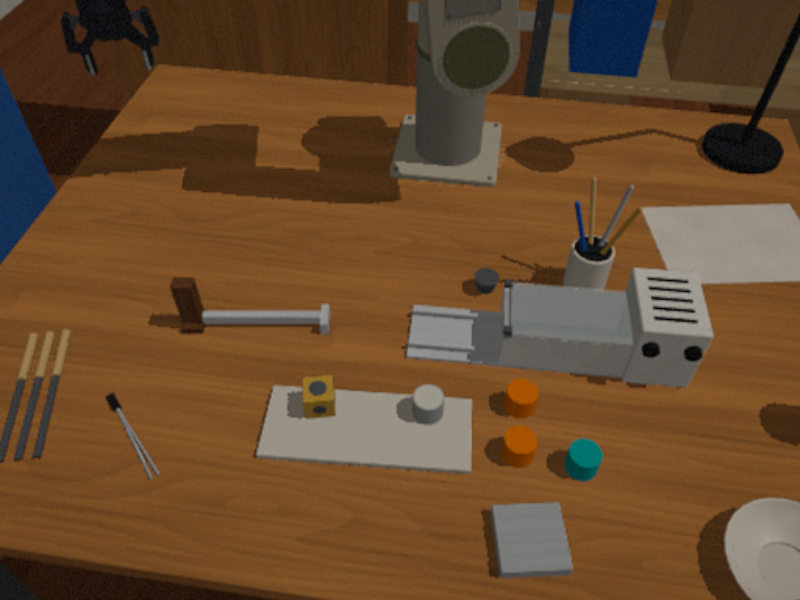

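View pics/b.png

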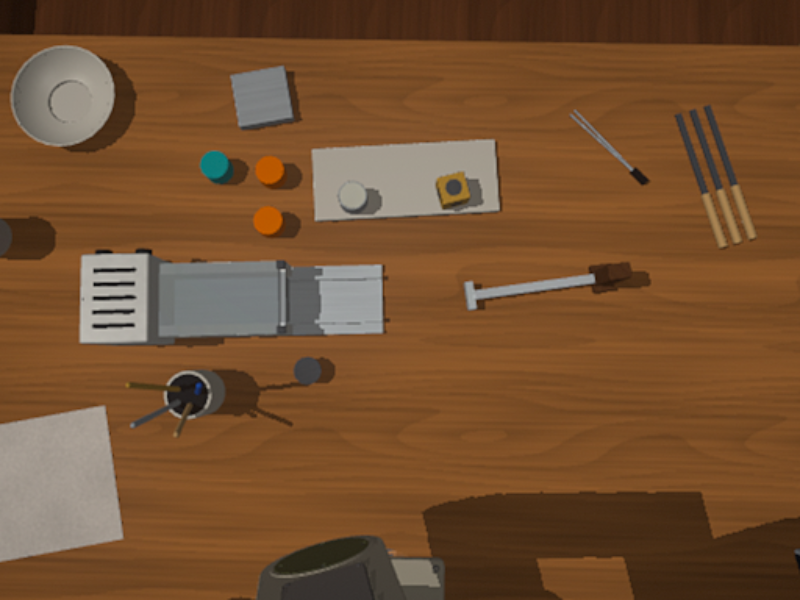

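The scene view and the top view agree on where things stand (positions in the 800x600 top view):
- **Flask:** there are four flask-shaped things. The white/steel one is on the board at (353,196). The orange ones are at (270,170) and (267,220), and the turquoise one at (215,165). The description (steel, white plaster, on the board) fits only (353,196).
- **Cabinet:** the runway end is at x≈383 and the gate at ≈283.
- **Pusher:** the head is at (471,295) and the handle at (612,275).

Next I'll measure these and enlarge a crop to confirm.

```bash
cat > m.py <<'E'
from h import *
d=np.load("s0.npz");W=d["b"];I=d["bi"]
def box(x0,y0,x1,y1):
    m=np.zeros((384,512),bool);m[int(y0/1.5625):int(y1/1.5625),int(x0/1.5625):int(x1/1.5625)]=1;return m
def rep(n,m):
    p=W[m];p=p[~np.isnan(p[:,0])]
    (c,s,a)=cv2.minAreaRect(p[:,:2].astype(np.float32)); print(n,len(p),"mean",p.mean(0).round(1),"rect c",np.round(c,1),"s",np.round(s,1),"a",round(a,2))
Z=W[...,2]
rep("flask",box(320,160,385,225)&(Z>42))
rep("handle",box(570,240,660,310)&(Z>85))
rep("bar",box(480,260,590,310)&(Z>16)&(Z<40))
rep("head",box(455,270,480,315)&(Z>16)&(Z<40))
rep("pusherlow",box(455,270,590,315)&(Z>16)&(Z<40))
rep("blower",box(70,240,170,355)&(Z>115))
rep("roof",box(160,240,310,350)&(Z>65)&(Z<95))
rep("rails",box(285,250,395,345)&(Z>11)&(Z<25))
rep("run",box(285,250,395,345)&(Z>3)&(Z<25))
rep("dap",box(425,160,480,215)&(Z>42))
rep("board",box(300,130,510,230)&(Z>8)&(Z<16))
rep("cruc",box(285,350,330,390)&(Z>22))
for n,a in (("a",d["a"]),):
    Wb=W;W=a;Z=W[...,2]
    rep("A flask",box(405,375,450,425)&(Z>42))
    rep("A blower",box(620,260,715,390)&(Z>115))
    rep("A handle",box(165,270,210,335)&(Z>90))
    rep("A roof",box(500,270,640,390)&(Z>65)&(Z<95))
    W=Wb
cv2.imwrite("pics/c.png",cv2.resize(np.hstack([I[90:150,195:265]]),(700,600),interpolation=cv2.INTER_CUBIC))
E
python3 m.py
```

```text
flask 272 mean [666.6  43.4  51.6] rect c [667.4  43.7] s [46.  42.1] a 1.27
handle 172 mean [ 548.1 -355.1  100. ] rect c [ 548.9 -356.7] s [24.1 34.6] a 9.47
bar 423 mean [ 530.9 -244.8   27.1] rect c [ 531.4 -245. ] s [ 14.6 174. ] a 8.85
head 112 mean [ 515.3 -147.    26.8] rect c [ 516.3 -148.8] s [44.4 18.6] a 7.24
pusherlow 535 mean [ 527.6 -224.3   27.1] rect c [ 536.7 -233.2] s [ 43.7 194.9] a 13.56
blower 2579 mean [492.4 376.3 126.5] rect c [493.2 378.4] s [130.3 100.8] a 2.33
roof 3848 mean [498.8 233.6  81.4] rect c [498.9 234.3] s [126.4 191.9] a 2.37
rails 462 mean [507.2  74.9  16.2] rect c [505.4  69.8] s [107.6 151. ] a 2.46
run 2908 mean [507.6  67.4   8.5] rect c [513.3  66. ] s [149.7 175.3] a 1.11
dap 345 mean [ 679.7 -113.9   56.8] rect c [ 680.7 -114.2] s [44.3 44.7] a 16.1
board 4195 mean [706.4 -39.3  13. ] rect c [691.7 -30.4] s [144.3 320. ] a 4.08
cruc 246 mean [392.6 108.2  31.2] rect c [392.1 108.7] s [41.2 41.8] a 1.12
A flask 310 mean [671.9  46.5  50.3] rect c [669.6  45.3] s [45.5 44.9] a 39.44
A blower 1941 mean [502.9 379.  125.5] rect c [495.5 380.5] s [132.7 100.6] a 2.56
A handle 138 mean [ 553.6 -352.5   98.4] rect c [ 551.7 -353.4] s [24.9 34.8] a 3.35
A roof 3234 mean [507.3 240.5  79.9] rect c [476.9 238. ] s [182.1 197.2] a 3.37
```

View pics/c.png

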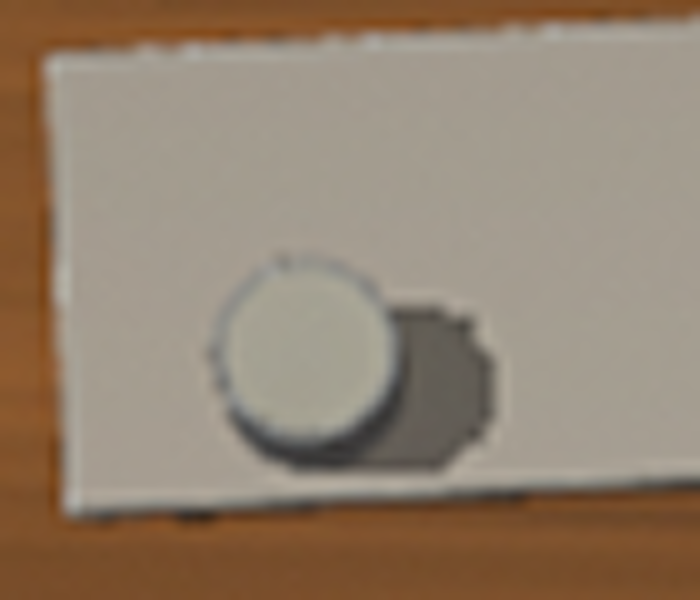

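The crop shows a steel-rimmed cylinder with a white plaster top on the board, so it's the flask. I'll move to hover over it now.

Request:
send_rows(
  increments=[
    [0,0,0,0,0,0.151],
    [0,0,0,0,0,0.151],
    [32.8,-39.3,0,0,0,0],
    [32.8,-39.3,0,0,0,0],
    [32.8,-39.3,0,0,0,0],
  ],
  grip=-1,
)

```text
time: 0.72
tool_pos: [295.3, -442.1, 230.7]
tcp_rot: [-180.0, 0.0, 2.2]
ft_force: [0.9, -0.3, -0.2]
finger_gap: 85.4
grip_force: 0.0
```

Request:
send_rows(
  increments=[
    [32.8,-39.3,0,0,0,0],
    [32.8,-39.3,0,0,0,0],
    [32.8,-39.3,0,0,0,0],
    [32.8,-39.3,0,0,0,0],
    [32.8,-39.3,0,0,0,0],
  ],
)

```text
time: 1.35
tool_pos: [451.4, -239.1, 231.0]
tcp_rot: [-180.0, 0.0, 2.3]
ft_force: [0.7, -1.4, -0.4]
finger_gap: 85.4
grip_force: 0.0
```

Request:
send_rows(
  increments=[
    [32.8,-39.3,0,0,0,0],
    [32.8,-39.3,0,0,0,0],
    [32.8,-39.3,10,0,0,0],
    [32.8,-39.3,20,0,0,0],
    [32.8,-39.3,20,0,0,0],
  ],
)

```text
time: 1.98
tool_pos: [607.6, -36.3, 180.5]
tcp_rot: [180.0, 0.0, 2.3]
ft_force: [0.2, 0.2, 0.6]
finger_gap: 85.3
grip_force: 0.0
```

Request:
send_rows(
  increments=[
    [32.8,-39.3,20,0,0,0],
    [32.8,-39.3,20,0,0,0],
    [0,0,0,0,0,0],
    [0,0,0,0,0,0],
  ],
)

```text
time: 2.48
tool_pos: [668.8, 43.2, 140.7]
tcp_rot: [180.0, 0.1, 2.3]
ft_force: [-0.7, 0.7, 0.4]
finger_gap: 85.4
grip_force: 0.0
```

```bash
python3 - <<'E'
from h import *
s=r.sense();print(s["time"],s["tool_pos"],s["tcp_rot"],s["joint_pos"].round(1))
w=r.snapshot("wrist");W=P(w);np.savez("s1.npz",W=W,I=w["img"])
Z=W[...,2];m=(Z>44)&(Z<58)
n,l,st,c=cv2.connectedComponentsWithStats(m.astype(np.uint8))
for i in range(1,n):
    if st[i,4]>200:
        p=W[l==i];print(st[i],p.mean(0),cv2.minEnclosingCircle(p[:,:2].astype(np.float32)))
cv2.imwrite("pics/d.png",w["img"])
# cabinet from top view
d=np.load("s0.npz");W=d["b"];Z=W[...,2];X=W[...,0];Y=W[...,1]
for y0 in range(-10,150,20):
    m=(Z>12)&(Z<22)&(Y>y0)&(Y<y0+20)&(X>440)&(X<570);x=X[m]
    m2=(Z>3)&(Z<30)&(Y>y0)&(Y<y0+20)&(X>440)&(X<570)
    if len(x)>5:print(y0,x.min(),x.max(),(np.median(x[x<500])+np.median(x[x>510]))/2)
for y0 in range(160,300,20):
    m=(Z>74)&(Z<90)&(Y>y0)&(Y<y0+20);print(y0,X[m].min(),X[m].max(),(X[m].min()+X[m].max())/2)
m=(Z>60)&(Z<90)&(X>470)&(X<535);print("roof ymin",np.sort(Y[m])[:40:4])
m=(Z>3)&(Z<12)&(X>480)&(X<530)&(Y<60)&(Y>-40);print("run ymin",np.sort(Y[m])[:60:6])
E
```

```text
2.475 [668.84516589  43.20225815 140.67487505] [1.79981074e+02 7.81467438e-02 2.31310277e+00] [-0.7 21.4 78.6 -0.  80.1 87. ]
[ 406  157   60   59 2933] [ 684.95518889 -110.06680234   54.84670751] ((683.15234375, -112.8574447631836), 30.19487762451172)
[ 231  168   51   50 1992] [670.38276077  44.68158209  50.02683046] ((669.2196044921875, 44.65311050415039), 22.89508819580078)
[   0  289  124   11 1066] [555.01629885 239.92116511  50.97651668] ((555.2373046875, 240.00389099121094), 63.343353271484375)
-10 471.29066796050154 546.7805535603497 509.0722338224975
10 468.9299058066339 556.8214817225899 508.79298105945855
30 453.6083133528718 543.813529969479 507.10343526075144
50 455.59196163160027 558.7105523628745 506.74150560923147
70 467.4524341279924 558.6033224282609 505.098320483259
90 466.98700612318635 547.9187898729976 504.7371610653935
110 464.36125555305824 555.0454062586465 504.3358689380768
130 451.7748047555151 556.1219563423801 505.3344282082078
160 448.4220765025254 557.6508017678566 503.036439135191
180 445.75616906998573 554.9022202428797 500.3291946564327
200 445.33337990335593 554.3317630158551 499.83257145960556
220 444.92468471370756 554.4389388245538 499.6818117691307
240 324.74379236199763 553.8385460624221 439.29116921220987
260 319.85979117038147 553.333511408412 436.59665128939673
280 321.72698465829114 550.3744694123034 436.05072703529726
roof ymin [137.73824205 138.15242464 138.63459062 139.04206153 139.31973626
 139.71991094 139.84260901 140.03686072 140.34562993 140.45245511]
run ymin [-39.85091405 -34.68289192 -32.1563498  -29.5168509  -24.48131659
 -19.63891922 -16.87474662 -14.30995907  -9.57124418  -6.6839589 ]
```

View pics/d.png

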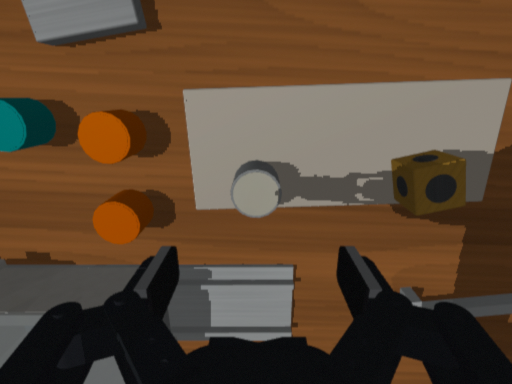

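The wrist view shows the steel flask at (256,192), which works out to world (669,45,50). The grey runway is at the lower left. I'll descend and grasp.

Request:
send_rows(
  increments=[
    [0.5,-1.5,35,0,0,0],
    [0,0,35,0,0,0],
    [0,0,30,0,0,0],
    [0,0,22,0,0,0],
    [0,0,0,0,0,0],
  ],
)

```text
time: 3.15
tool_pos: [668.3, 44.0, 18.0]
tcp_rot: [-180.0, 0.2, 2.2]
ft_force: [-0.6, -0.7, 0.6]
finger_gap: 85.4
grip_force: 0.0
```

Request:
send_rows(
  increments=[
    [0,0,0,0,0,0],
    [0,0,0,0,0,0],
    [0,0,0,0,0,0],
    [0,0,0,0,0,0],
    [0,0,0,0,0,0],
  ],
  grip=1,
  grip_force=50,
)

```text
time: 3.78
tool_pos: [671.2, 44.9, 21.5]
tcp_rot: [180.0, -0.2, 2.3]
ft_force: [-1.3, -0.8, 6.0]
finger_gap: 45.1
grip_force: 51.6
```

Request:
send_rows(
  increments=[
    [0,0,0,0,0,0],
    [0,0,0,0,0,0],
  ],
)

```text
time: 4.03
tool_pos: [671.2, 44.9, 21.5]
tcp_rot: [180.0, -0.2, 2.3]
ft_force: [-0.9, 0.6, 6.4]
finger_gap: 44.7
grip_force: 51.6
```

Request:
send_rows(
  increments=[
    [0,0,-20,0,0,0],
    [0,0,-30,0,0,0],
    [0,0,-30,0,0,0],
    [-32.6,-6.1,0,0,0,0],
    [-32.6,-6.1,0,0,0,0],
  ],
)

```text
time: 4.65
tool_pos: [603.9, 54.5, 101.0]
tcp_rot: [180.0, -0.1, 2.3]
ft_force: [0.2, 0.3, -3.2]
finger_gap: 44.6
grip_force: 51.5
```

Request:
send_rows(
  increments=[
    [-32.6,-6.1,0,0,0,0],
    [-32.6,-6.1,0,0,0,0],
    [-32.6,-6.1,0,0,0,0],
    [0,0,0,0,0,0],
    [0,0,0,0,0,0],
  ],
)

```text
time: 5.28
tool_pos: [506.6, 68.8, 100.5]
tcp_rot: [180.0, -0.1, 2.3]
ft_force: [-0.5, -0.4, -2.4]
finger_gap: 44.8
grip_force: 51.6
```

```bash
python3 - <<'E'
from h import *
s=r.sense();print(s["time"],s["tool_pos"],s["tcp_rot"],s["finger_gap"],s["ft_force"])
w=r.snapshot("wrist");a=r.snapshot("scene")
np.savez("s2.npz",W=P(w),A=P(a))
cv2.imwrite("pics/e.png",np.hstack([cv2.resize(a["img"][150:270,230:390],(400,300)),cv2.resize(w["img"],(400,300))]))
A=P(a);h=cv2.cvtColor(a["img"],cv2.COLOR_BGR2HSV)
W=P(w);Z=W[...,2];X=W[...,0];Y=W[...,1]
for y0 in range(-10,120,20):
    m=(Z>12)&(Z<22)&(Y>y0)&(Y<y0+20)&(X>440)&(X<570);x=X[m]
    if len(x)>5:print(y0,np.percentile(x,[2,50,98]).round(1),len(x))
E
```

```text
5.275 [506.55549515  68.83148887 100.49184091] [ 1.79996441e+02 -1.20991777e-01  2.28717670e+00] 44.78065127167082 [-0.50944026 -0.37445423 -2.36864967]
-10 [472.7 478.9 548.6] 269
10 [472.1 542.2 548. ] 369
30 [472.2 543.8 547.2] 238
50 [540.5 543.7 546.3] 192
70 [539.7 542.7 545.5] 186
90 [468.7 540.2 544.5] 280
110 [467.8 537.8 543.6] 370
```

View pics/e.png

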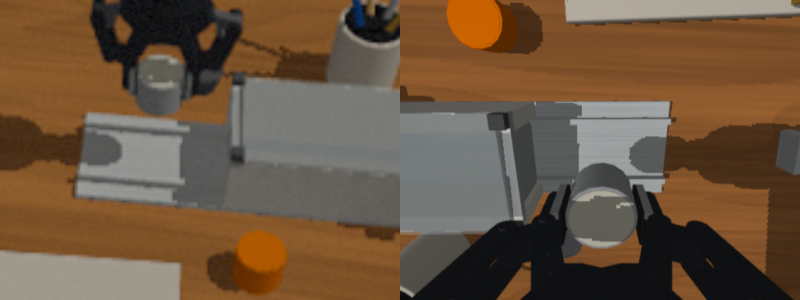

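Both views show the flask held upright between the pads, over the runway. It is clear of the gate and about 60 mm above the rails. I'll shift +2.5 mm in x and lower it.

Request:
send_rows(
  increments=[
    [2.5,0,30,0,0,0],
    [0,0,25,0,0,0],
    [0,0,20,0,0,0],
    [0,0,5,0,0,0],
    [0,0,0,0,0,0],
  ],
)

```text
time: 6.0
tool_pos: [508.5, 68.8, 19.5]
tcp_rot: [180.0, 0.0, 2.3]
ft_force: [-0.0, 0.2, -3.2]
finger_gap: 44.6
grip_force: 51.6
```

Request:
send_rows(
  increments=[
    [0,0,2,0,0,0],
    [0,0,1,0,0,0],
    [0,0,0,0,0,0],
  ],
)

```text
time: 6.38
tool_pos: [508.4, 68.9, 16.7]
tcp_rot: [-180.0, -0.0, 2.3]
ft_force: [0.6, 0.1, -2.6]
finger_gap: 44.6
grip_force: 51.6
```

Request:
send_rows(
  increments=[
    [0,0,1,0,0,0],
    [0,0,1,0,0,0],
    [0,0,0,0,0,0],
  ],
)

```text
time: 6.75
tool_pos: [508.4, 68.9, 15.4]
tcp_rot: [180.0, -0.0, 2.3]
ft_force: [-5.7, -0.9, 9.9]
finger_gap: 44.6
grip_force: 52.9
```

Request:
send_rows(
  increments=[
    [0,0,-0.7,0,0,0],
    [0,0,0,0,0,0],
    [0,0,0,0,0,0],
    [0,0,0,0,0,0],
  ],
  grip=-0.5,
)

```text
time: 7.25
tool_pos: [508.1, 68.9, 14.9]
tcp_rot: [-180.0, 0.0, 2.3]
ft_force: [-0.0, -0.1, -0.4]
finger_gap: 64.1
grip_force: 0.0
```

Request:
send_rows(
  increments=[
    [0,0,-10,0,0,0],
    [0,0,-25,0,0,0],
    [0,0,-40,0,0,0],
    [0,0,-50,0,0,0],
    [0,0,0,0,0,0],
  ],
)

```text
time: 7.88
tool_pos: [511.8, 69.1, 146.1]
tcp_rot: [180.0, -0.6, 2.3]
ft_force: [1.0, -0.1, 0.7]
finger_gap: 63.8
grip_force: 0.0
```

```bash
cat > look.py <<'E'
from h import *
def fit(W,m,n):
    p=W[m];p=p[~np.isnan(p[:,0])].astype(np.float32);(c,s,a)=cv2.minAreaRect(p[:,:2]);print(n,len(p),np.round(c,1),np.round(s,1),round(a,2),"z",p[:,2].mean().round(1))
s=r.sense();print(s["time"],s["tool_pos"].round(1),s["tcp_rot"].round(2),s["finger_gap"],s["joint_pos"].round(1))
for n in ("wrist","scene","top"):
    w=r.snapshot(n);W=P(w);X,Y,Z=W[...,0],W[...,1],W[...,2]
    m=(Z>36)&(Z<50)&(X>470)&(X<545)&(Y>20)&(Y<115)
    if m.sum()>30: print(n,"flask",cv2.minEnclosingCircle(W[m][:,:2].astype(np.float32)),m.sum())
    m=(Z>88)&(Z<106)&(X>515)&(X<590)&(Y<-320)&(Y>-400)
    if m.sum()>30: fit(W,m,n+" handle")
    m=(Z>18)&(Z<34)&(X>480)&(X<570)&(Y<-165)&(Y>-320)
    if m.sum()>30: fit(W,m,n+" bar")
E
python3 look.py
```

```text
7.875 [511.8  69.1 146.1] [180.    -0.57   2.28] 63.79554105972525 [  2.   -2.8 104.9   0.   77.4  89.7]
wrist flask ((506.4488220214844, 68.63644409179688), 22.918088912963867) 1820Traceback (most recent call last):
  File "look.py", line 12, in <module>
    if m.sum()>30: fit(W,m,n+" bar")
                   ~~~^^^^^^^^^^^^^^
  File "look.py", line 3, in fit
    p=W[m];p=p[~np.isnan(p[:,0])].astype(np.float32);(c,s,a)=cv2.minAreaRect(p[:,:2]);print(n,len(p),np.round(c,1),np.round(s,1),round(a,2),"z",p[:,2].mean().round(1))
                                                             ~~~~~~~~~~~~~~~^^^^^^^^^
cv2.error: OpenCV(4.12.0) /io/opencv/modules/imgproc/src/convhull.cpp:143: error: (-215:Assertion failed) total >= 0 && (depth == CV_32F || depth == CV_32S) in function 'convexHull'
```

The flask stands upright at (506.4, 68.6), within about 1 mm of the centre line. Next is the pusher handle.

Request:
send_rows(
  increments=[
    [2.8,47.3,-15,0,0,0],
    [2.8,47.3,-15,0,0,0],
    [2.8,47.3,-10,0,0,0],
    [2.8,47.3,0,0,0,0],
    [2.8,47.3,0,0,0,0],
  ],
  grip=-1,
)

```text
time: 8.55
tool_pos: [530.9, -168.1, 179.0]
tcp_rot: [-180.0, 0.1, 2.3]
ft_force: [0.8, 0.7, 0.1]
finger_gap: 85.4
grip_force: 0.0
```

Request:
send_rows(
  increments=[
    [2.8,47.3,0,0,0,0],
    [2.8,47.3,0,0,0,0],
    [2.8,47.3,0,0,0,0],
    [2.8,47.3,0,0,0,0],
    [0,0,0,0,0,-0.169],
  ],
)

```text
time: 9.18
tool_pos: [548.9, -358.4, 177.7]
tcp_rot: [-179.9, 0.1, 11.9]
ft_force: [0.2, 0.9, -0.3]
finger_gap: 84.8
grip_force: 0.0
```

Request:
send_rows(
  increments=[
    [0,0,0,0,0,-0.169],
    [0,0,0,0,0,-0.169],
    [0,0,0,0,0,-0.169],
    [0,0,0,0,0,-0.169],
    [0,0,0,0,0,-0.169],
  ],
)

```text
time: 9.8
tool_pos: [549.5, -354.9, 178.3]
tcp_rot: [-179.8, -0.0, 60.7]
ft_force: [0.7, -0.6, 1.1]
finger_gap: 85.4
grip_force: 0.0
```

Request:
send_rows(
  increments=[
    [0,0,0,0,0,-0.169],
    [0,0,0,0,0,-0.169],
    [0,0,0,0,0,-0.169],
    [0,0,0,0,0,-0.169],
    [0,0,0,0,0,0],
  ],
)

```text
time: 10.42
tool_pos: [549.6, -355.0, 178.5]
tcp_rot: [-179.9, -0.1, 99.0]
ft_force: [0.2, -0.2, -0.2]
finger_gap: 85.4
grip_force: 0.0
```

```bash
sed -i 's/;(c,s,a)/;\n    if len(p)<30: return\n    (c,s,a)/' look.py; python3 look.py
```

```text
10.425 [ 549.6 -355.   178.5] [-1.7991e+02 -1.0000e-01  9.9050e+01] 85.35591984929184 [-37.3  17.5  79.3  -0.   83.3 -46.4]Traceback (most recent call last):
  File "look.py", line 12, in <module>
    if m.sum()>30: fit(W,m,n+" handle")
                   ~~~^^^^^^^^^^^^^^^^^
  File "look.py", line 5, in fit
    (c,s,a)=cv2.minAreaRect(p[:,:2]);print(n,len(p),np.round(c,1),np.round(s,1),round(a,2),"z",p[:,2].mean().round(1))
            ~~~~~~~~~~~~~~~^^^^^^^^^
cv2.error: OpenCV(4.12.0) /io/opencv/modules/imgproc/src/convhull.cpp:143: error: (-215:Assertion failed) total >= 0 && (depth == CV_32F || depth == CV_32S) in function 'convexHull'
```

```bash
sed -i 's/minAreaRect(p\[:,:2\])/minAreaRect(np.ascontiguousarray(p[:,:2]))/' look.py; python3 look.py
```

```text
10.475 [ 549.8 -355.1  178.8] [-1.7993e+02 -8.0000e-02  9.8890e+01] 85.43271201305994 [-37.3  17.5  79.3   0.   83.3 -46.2]
wrist handle 1101 [ 550.6 -356. ] [23.5 33.4] 9.1 z 99.0
wrist bar 2066 [ 534.9 -255.7] [ 14. 131.] 9.1 z 25.8
scene flask ((507.23370361328125, 70.7058334350586), 25.074581146240234) 238
scene handle 150 [ 550.7 -353.6] [26.1 33.7] 7.21 z 98.0
scene bar 413 [ 532.9 -242.8] [ 20.2 158.1] 8.78 z 25.3
top flask ((504.925048828125, 67.66813659667969), 22.779142379760742) 273
top handle 161 [ 549.1 -356.5] [24. 34.] 11.34 z 100.1
top bar 375 [ 530.8 -242.2] [ 14.5 156.7] 8.99 z 27.2
```

Request:
send_rows(
  increments=[
    [-1.1,0.7,35,0,0,0],
    [0,0,35,0,0,0],
    [0,0,30,0,0,0],
    [0,0,17,0,0,0],
    [0,0,0,0,0,0],
  ],
)

```text
time: 11.25
tool_pos: [550.2, -355.7, 61.5]
tcp_rot: [-179.9, -0.1, 99.1]
ft_force: [-0.1, -1.3, 0.5]
finger_gap: 85.0
grip_force: 0.0
```

Request:
send_rows(
  increments=[
    [0,0,0,0,0,0],
    [0,0,0,0,0,0],
    [0,0,0,0,0,0],
    [0,0,0,0,0,0],
    [0,0,0,0,0,0],
  ],
  grip=1,
  grip_force=90,
)

```text
time: 11.88
tool_pos: [551.6, -356.8, 64.0]
tcp_rot: [179.9, 0.1, 99.1]
ft_force: [-1.3, -0.1, 6.6]
finger_gap: 23.2
grip_force: 88.8
```

Request:
send_rows(
  increments=[
    [0,0,0,0,0,0],
    [0,0,0,0,0,0],
    [0,0,0,0,0,0],
  ],
)

```text
time: 12.25
tool_pos: [551.6, -356.8, 64.0]
tcp_rot: [179.9, 0.1, 99.1]
ft_force: [-1.0, 0.8, 5.9]
finger_gap: 23.0
grip_force: 88.8
```

Request:
send_rows(
  increments=[
    [0,0,-15,0,0,0],
    [0,0,-20,0,0,0],
    [0,0,0,0,0,0.06],
    [0,0,0,0,0,0.059],
    [33.3,-5.2,0,0,0,0],
  ],
)

```text
time: 12.88
tool_pos: [545.1, -325.1, 99.8]
tcp_rot: [179.9, 0.1, 92.1]
ft_force: [0.8, 1.0, -2.7]
finger_gap: 22.8
grip_force: 88.7
```

Request:
send_rows(
  increments=[
    [33.3,-5.2,0,0,0,0],
    [33.3,-5.2,0,0,0,0],
    [33.3,-5.2,0,0,0,0],
    [33.3,-5.2,0,0,0,0],
    [0,0,0,0,0,0],
  ],
)

```text
time: 13.5
tool_pos: [518.5, -189.2, 99.2]
tcp_rot: [180.0, -0.0, 92.4]
ft_force: [0.1, 1.0, -2.6]
finger_gap: 23.2
grip_force: 88.7
```

```bash
cat > look2.py <<'E'
from h import *
def fit(W,m,n):
    p=W[m];p=p[~np.isnan(p[:,0])].astype(np.float32)
    if len(p)<30:return
    c,s,a=cv2.minAreaRect(np.ascontiguousarray(p[:,:2]));print(n,len(p),np.round(c,1),np.round(s,1),round(a,2),"z",p[:,2].mean().round(1))
s=r.sense();print(s["time"],s["tool_pos"].round(1),s["tcp_rot"].round(2),s["finger_gap"],s["ft_force"].round(1))
t=s["tool_pos"];u=np.array([-.0401,.9992]);v=np.array([.9992,.0401])
for n in ("wrist","top"):
    w=r.snapshot(n);W=P(w);Z=W[...,2];D=W[...,:2]-t[:2];a=D@u;b=D@v
    zb=t[2]-64+26
    fit(W,(abs(Z-zb)<9)&(a>60)&(a<195)&(abs(b)<22),n+" bar")
    m=(abs(Z-zb)<9)&(a>209)&(a<226)&(abs(b)<45);fit(W,m,n+" head")
    for a0 in range(50,200,25):
        q=W[(abs(Z-zb)<9)&(a>a0)&(a<a0+25)&(abs(b)<12)]
        if len(q)>5: print(a0,np.median(q,0).round(1))
    m=(Z>36)&(Z<52)&(W[...,0]>470)&(W[...,0]<545)&(W[...,1]>40)&(W[...,1]<115)
    if m.sum()>30: print("flask",cv2.minEnclosingCircle(W[m][:,:2].astype(np.float32)),m.sum())
    cv2.imwrite("pics/f_%s_%d.png"%(n,s["time"]*100),w["img"])
E
python3 look2.py
```

```text
13.5 [ 518.5 -189.2   99.2] [ 1.7996e+02 -1.0000e-02  9.2430e+01] 23.16615920615632 [ 0.1  1.  -2.6]
wrist bar 3176 [514.2 -92.3] [14.  73.7] 2.37 z 61.0
50 [ 515.7 -126.2   61. ]
75 [ 514.4 -101.5   61.1]
100 [513.6 -76.3  61. ]
125 [512.7 -59.9  61.1]
top bar 352 [511.6 -62.3] [ 14.4 133.9] 2.16 z 62.6
top head 72 [508.3  24.7] [41.2  7.5] 1.41 z 63.2
50 [ 513.4 -126.9   62.9]
75 [ 512.9 -101.8   62.9]
100 [511.5 -76.7  63. ]
125 [510.8 -50.7  62.4]
150 [510.2 -26.7  62.3]
175 [ 5.095e+02 -5.000e-01  6.290e+01]
flask ((504.8819885253906, 67.70655822753906), 22.753694534301758) 278
```

Request:
send_rows(
  increments=[
    [0,0,12,0,0,0],
    [0,0,10,0,0,0],
    [0,0,4,0,0,0],
    [0,0,0,0,0,0],
    [0,0,0,0,0,0],
  ],
)

```text
time: 14.22
tool_pos: [518.7, -191.3, 72.2]
tcp_rot: [180.0, 0.0, 92.3]
ft_force: [-0.2, -1.2, -1.4]
finger_gap: 23.4
grip_force: 88.8
```

```bash
python3 look2.py; python3 - <<'E'
from h import *
a=r.snapshot("scene")["img"];cv2.imwrite("pics/g.png",cv2.resize(a[150:290,100:480],(760,280)))
E
```

```text
14.225 [ 518.7 -191.3   72.2] [1.7999e+02 1.0000e-02 9.2280e+01] 23.360531995902317 [-0.2 -1.2 -1.4]
wrist bar 3181 [514.5 -94.4] [14.1 73.8] 2.24 z 34.0
50 [ 516.  -128.1   34. ]
75 [ 514.8 -103.5   34. ]
100 [513.9 -78.5  34. ]
125 [513.1 -61.9  33.9]
top bar 334 [511.7 -63.4] [ 14.4 132.6] 2.23 z 35.5
top head 79 [508.3  22.3] [42.2 10. ] 1.33 z 36.0
50 [ 512.5 -129.3   36.1]
75 [ 513.1 -103.6   35.9]
100 [512.5 -79.3  35.5]
125 [511.2 -53.7  35.1]
150 [508.1 -29.1  35.5]
175 [508.7  -3.4  36. ]
flask ((504.7564392089844, 67.52909088134766), 22.6418514251709) 274
```

View pics/g.png

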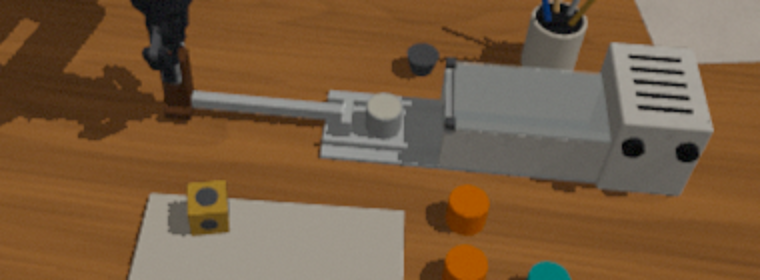

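The flask is standing just ahead of the pusher head, between the rails, and the pusher is level and lined up. I'll push slowly.

Request:
send_rows(
  increments=[
    [3,0,-0.7,0,0,0],
    [6,0,0,0,0,0],
    [8,0,0,0,0,0],
    [10,0,0,0,0,0],
    [10,0,0,0,0,0],
  ],
)

```text
time: 15.0
tool_pos: [517.1, -153.6, 72.9]
tcp_rot: [180.0, 0.0, 92.3]
ft_force: [-0.2, -2.8, -1.7]
finger_gap: 23.3
grip_force: 89.0
```

Request:
send_rows(
  increments=[
    [10,0,0,0,0,0],
    [10,0,0,0,0,0],
    [10,0,0,0,0,0],
    [10,0,0,0,0,0],
    [10,0,0,0,0,0],
  ],
)

```text
time: 15.62
tool_pos: [515.0, -103.5, 72.8]
tcp_rot: [180.0, 0.0, 92.3]
ft_force: [0.5, -3.5, -1.0]
finger_gap: 22.7
grip_force: 89.0
```

```bash
python3 - <<'E'
from h import *
a=r.snapshot("scene")["img"];b=r.snapshot("top")["img"]
cv2.imwrite("pics/i.png",np.hstack([cv2.resize(a[170:260,250:370],(400,300)),cv2.resize(b[155:230,150:250],(400,300))]))
E
```

```text
(no output)
```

View pics/i.png

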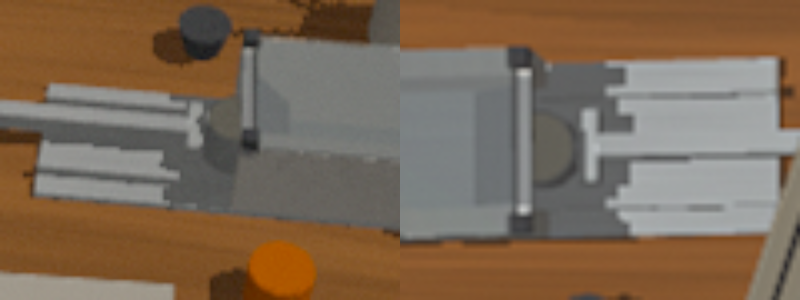

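The flask is upright and entering the gate in line with the head. I'll keep pushing.

Request:
send_rows(
  increments=[
    [10,0,0,0,0,0],
    [10,0,0,0,0,0],
    [10,0,0,0,0,0],
    [10,0,0,0,0,0],
    [10,0,0,0,0,0],
  ],
)

```text
time: 16.35
tool_pos: [512.9, -53.4, 72.7]
tcp_rot: [-180.0, -0.0, 92.3]
ft_force: [0.3, -2.6, -2.1]
finger_gap: 23.2
grip_force: 88.9
```

Request:
send_rows(
  increments=[
    [10,0,0,0,0,0],
    [10,0,0,0,0,0],
    [10,0,0,0,0,0],
    [10,0,0,0,0,0],
    [7,0,0,0,0,0],
  ],
)

```text
time: 16.98
tool_pos: [511.0, -6.5, 72.6]
tcp_rot: [-180.0, -0.0, 92.3]
ft_force: [-1.1, -2.4, -2.5]
finger_gap: 22.8
grip_force: 88.7
```

Request:
send_rows(
  increments=[
    [4,0,0,0,0,0],
    [2,0,0,0,0,0],
    [0,0,0,0,0,0],
    [0,0,0,0,0,0],
  ],
)

```text
time: 17.48
tool_pos: [510.8, -1.1, 72.6]
tcp_rot: [-180.0, -0.0, 92.3]
ft_force: [0.7, 0.2, -1.8]
finger_gap: 22.8
grip_force: 88.7
```

```bash
python3 - <<'E'
from h import *
a=r.snapshot("scene")["img"];b=r.snapshot("top")["img"]
cv2.imwrite("pics/j.png",np.hstack([cv2.resize(a[165:265,270:420],(400,300)),cv2.resize(b[155:230,120:220],(400,300))]))
E
```

```text
(no output)
```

View pics/j.png

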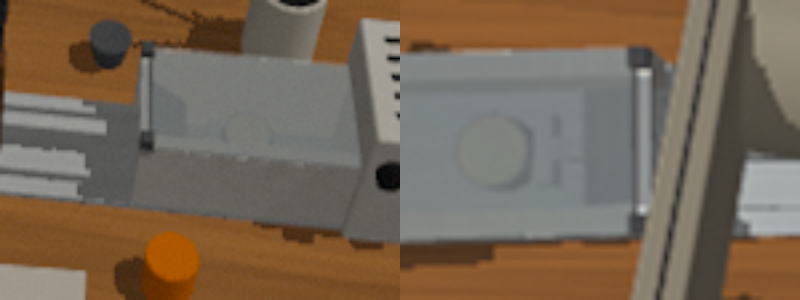

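The clear roof shows the flask upright and wholly inside, ahead of the head. The flap is lying on the bar. I'll draw straight back out.

Request:
send_rows(
  increments=[
    [-4,0,0,0,0,0],
    [-8,0,0,0,0,0],
    [-12,0,0,0,0,0],
    [-12,0,0,0,0,0],
    [-12,0,0,0,0,0],
  ],
)

```text
time: 18.2
tool_pos: [512.9, -50.4, 72.7]
tcp_rot: [180.0, 0.0, 92.3]
ft_force: [-0.5, -0.1, -1.6]
finger_gap: 22.9
grip_force: 88.7
```

Request:
send_rows(
  increments=[
    [-12,0,0,0,0,0],
    [-12,0,0,0,0,0],
    [-12,0,0,0,0,0],
    [-12,0,0,0,0,0],
    [-12,0,0,0,0,0],
  ],
)

```text
time: 18.82
tool_pos: [515.2, -109.9, 72.7]
tcp_rot: [-180.0, -0.0, 92.3]
ft_force: [0.3, -0.2, -2.2]
finger_gap: 22.8
grip_force: 88.7
```

Request:
send_rows(
  increments=[
    [-15,0,0,0,0,0],
    [-15,0,0,0,0,0],
    [-15,0,0,0,0,0],
    [-15,0,0,0,0,0],
    [-15,0,0,0,0,0],
  ],
)

```text
time: 19.45
tool_pos: [518.2, -185.1, 72.7]
tcp_rot: [-180.0, -0.0, 92.3]
ft_force: [0.5, -0.1, -2.3]
finger_gap: 22.7
grip_force: 88.7
```

Request:
send_rows(
  increments=[
    [-18,0,0,0,0,0],
    [-18,0,0,0,0,0],
    [-18,0,0,0,0,0],
    [-14,0,0,0,0,0],
    [0,0,0,0,0,0],
  ],
)

```text
time: 20.08
tool_pos: [520.9, -253.2, 72.7]
tcp_rot: [180.0, 0.0, 92.2]
ft_force: [-0.1, 0.3, -1.8]
finger_gap: 22.6
grip_force: 88.7
```

```bash
python3 look2.py; python3 - <<'E'
from h import *
a=r.snapshot("scene")["img"];b=r.snapshot("top")["img"]
cv2.imwrite("pics/k.png",np.hstack([cv2.resize(a[165:265,250:400],(400,300)),cv2.resize(b[140:245,130:270],(400,300))]))
E
```

```text
20.075 [ 520.9 -253.2   72.7] [1.7999e+02 1.0000e-02 9.2220e+01] 22.56497877230778 [-0.1  0.3 -1.8]
wrist bar 3185 [ 516.9 -156.3] [14.  73.9] 2.19 z 34.5
50 [ 518.3 -189.9   34.5]
75 [ 517.1 -165.3   34.5]
100 [ 516.3 -140.3   34.5]
125 [ 515.5 -123.9   34.5]
top bar 335 [ 513.8 -125.8] [ 14.6 134.9] 2.23 z 35.9
top head 91 [510.4 -38.9] [43.8  9.9] 1.08 z 36.4
50 [ 515.9 -190.5   35.4]
75 [ 513.3 -166.    35.8]
100 [ 512.8 -140.4   35.8]
125 [ 513.6 -115.9   36.5]
150 [512.7 -91.6  36. ]
175 [511.3 -65.7  36.9]
```

View pics/k.png

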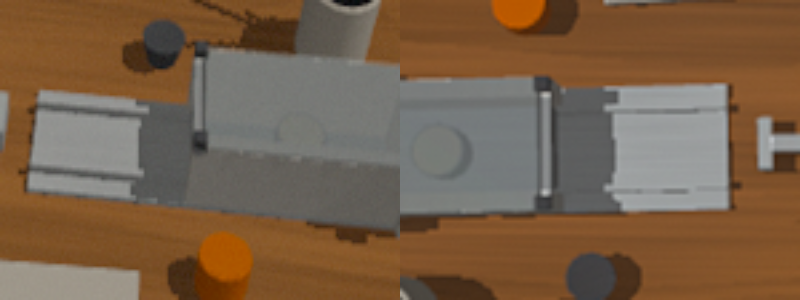

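The pusher is clear of the runway, the flask is inside, and no raised flap shows under the roof. I'll set the pusher down.

Request:
send_rows(
  increments=[
    [0,0,4,0,0,0],
    [0,0,3,0,0,0],
    [0,0,1,0,0,0],
    [0,0,0.7,0,0,0],
    [0,0,0,0,0,0],
  ],
)

```text
time: 20.9
tool_pos: [521.1, -252.1, 64.1]
tcp_rot: [180.0, 0.0, 92.3]
ft_force: [-0.1, -0.4, -2.6]
finger_gap: 23.3
grip_force: 89.0
```

Request:
send_rows(
  increments=[
    [0,0,0.6,0,0,0],
    [0,0,0.4,0,0,0],
    [0,0,0,0,0,0],
  ],
)

```text
time: 21.28
tool_pos: [521.1, -252.2, 64.0]
tcp_rot: [180.0, 0.0, 92.3]
ft_force: [-4.3, 3.1, 7.2]
finger_gap: 22.7
grip_force: 90.0
```

Contact. I'll release with the fingers opening only part-way, rise and check.

Request:
send_rows(
  increments=[
    [0,0,-0.8,0,0,0],
    [0,0,0,0,0,0],
    [0,0,0,0,0,0],
    [0,0,0,0,0,0],
    [0,0,0,0,0,0],
  ],
  grip=-0.5,
)

```text
time: 21.9
tool_pos: [520.9, -252.0, 63.7]
tcp_rot: [-180.0, -0.0, 92.3]
ft_force: [-0.8, 0.5, 0.4]
finger_gap: 64.4
grip_force: 0.0
```

Request:
send_rows(
  increments=[
    [0,0,-15,0,0,0],
    [0,0,-30,0,0,0],
    [0,0,-40,0,0,0],
    [0,0,-40,0,0,0],
    [0,0,0,0,0,0],
  ],
)

```text
time: 22.52
tool_pos: [523.5, -253.5, 194.9]
tcp_rot: [179.6, 0.3, 92.3]
ft_force: [-0.2, -0.8, -0.2]
finger_gap: 64.2
grip_force: 0.0
```

Request:
send_rows(
  increments=[
    [-40,0,0,0,0,0],
    [-40,0,0,0,0,0],
    [-40,0,0,0,0,0],
    [0,0,0,0,0,0],
    [0,0,0,0,0,0],
  ],
)

```text
time: 23.15
tool_pos: [525.5, -371.4, 188.4]
tcp_rot: [-180.0, -0.1, 92.3]
ft_force: [-0.8, -0.0, -0.2]
finger_gap: 63.9
grip_force: 0.0
```

```bash
python3 - <<'E'
from h import *
s=r.sense();print(s["time"],s["tool_pos"],s["finger_gap"])
a=r.snapshot("scene")["img"];b=r.snapshot("top")["img"];w=r.snapshot("wrist")["img"]
t=cv2.resize(a[150:290,60:460],(800,280))
u=np.hstack([cv2.resize(b[140:245,90:440],(500,300)),cv2.resize(w,(300,300))])
cv2.imwrite("pics/l.png",np.vstack([t,u]))
E
```

```text
23.15 [ 525.46985277 -371.37501402  188.39426223] 63.85651565436162
```

View pics/l.png

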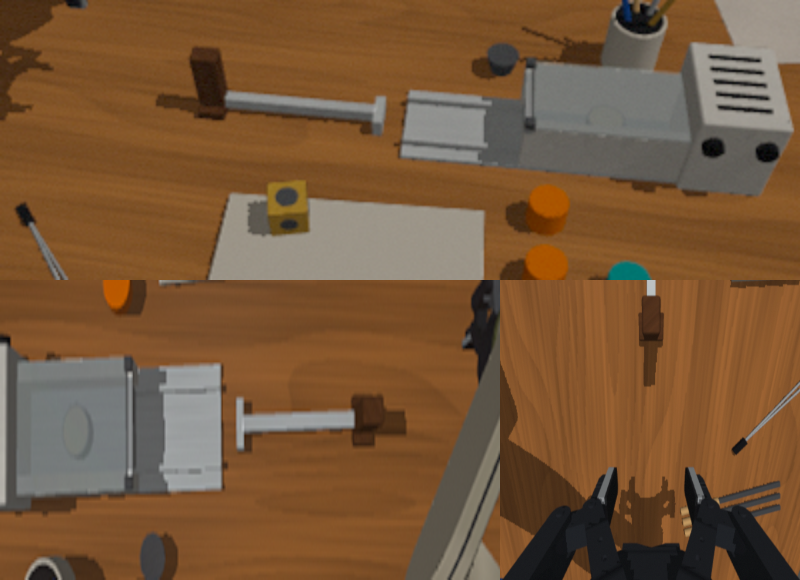

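```bash
python3 -c "
from bench import r
print(r.hand_in())"
```

```text
the job is handed in; nothing more can be done
None
```

The job is handed in at about 23 s of the 64 s: the flask stands upright about 95 mm past the flap, the flap looks shut through the clear roof, the pusher stands released on the bench, and the other things are where they were.

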